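# Set out the prism tray and clamp it at the mark

## Robot

A 6-joint arm with a two-finger parallel gripper is mounted at the origin on the work surface. World frame = base frame: x ahead of the robot, y to its left, z up, the work surface at z = 0. Lengths are in mm, angles in rad, forces in N, time in s.
With the tool pointing down it reaches from about 275 to 1000 mm from the base axis. Payload 8.4 kg.
Tool frame: the origin (TCP) lies at the very end of the fingers, on their centre line; the grasp point (between the pads) lies 19 mm behind it; z points along the fingers, y is the direction in which the jaws open and shut (so a half turn about z gives the same grasp; the last joint's range is limited). The gripper opens to 85 mm and grips with 20 to 120 N. Pads are 22 mm wide; open, the fingers measure 114 mm over their backs; the gripper's body (76 mm by 85 mm) begins 54 mm behind the grasp point. The pads swing forward as they close: fully open they stand 13 mm farther back than shut.
Start: joints at [-1.135, 0.353, 1.633, -0, 1.155, -0.002], TCP at [264.966, -566.057, 231.281] pointing down, gripper open.
Joint ranges: [-2.63, 2.63], [-0.92, 2.1], [0.06, 2.66], [-1.3, 4.44], [0, 2.69], [-3.02, 3.02]. Speed limits (rad/s): [2.22, 2.22, 2.79, 3.14, 3.14, 3.14].

## Interface

Orientations are given as [roll, pitch, yaw] about the fixed x, y, z axes, in that order (R = Rz(yaw) Ry(pitch) Rx(roll)).
In Python, from rig import r gives the robot as it stands.
- The arm moves only by the tool move_arm, never from a script. Its argument "increments" is a list of rows, each an object of numbers: "tx", "ty", "tz": the shift along the tool's x, y, z in cm; "rx", "ry", "rz": the turn, a rotation vector about the tool's x, y, z in degrees; "gripper": the gripper's target within -1 to 1 (fully open at 1, half-way at 0, shut at -1). A call has 1 to 12 rows; each row shifts and turns the commanded pose from where the row before left it, along the tool's axes as they then stand; what a row does not reach is not made up. A row lasts 1/10 s, in which the tool goes at most 50 mm and 8.59 degrees, less where a joint would pass 70% of its speed; a pose out of reach is approached as far as the arm can. A call is refused whole if a number of a shift passes 5 or a number of a turn 8.59, either way. A call with a gripper value outside its range is refused whole. The fingers move at their own pace and stop on an object; "squeeze" is the grip in N (left out, the last holds). Time passes only in rows, so rows that do not move let the fingers close. It gives the time, the measured TCP pose, the force and the opening at its end, in the units of the state.
- r.sense(): the state, without advancing time (a new reading comes with each control period).
- r.grab_frame(name): name is "side" or "top" or "wrist"; returns (picture, depth): 384x512x3 uint8, red, green, blue; 384x512 float32, mm along the optical axis (not along the pixel's ray), 0 where there is no reading.
- r.camera_model(name): a dict with "fx", "fy", "cx", "cy" (pixels), "k1" (the pictures are not rectified: a ray, as slopes to the right and down, at radius r is drawn at 1 + k1 r^2 times it, then the intrinsics apply), "R" (3x3) and "t" (3): a world point X has camera coordinates R X + t; the wrist camera has in their place "hand_eye" (4x4, takes a point from camera to tool coordinates, whose origin is the TCP and whose axes are the flange's). Camera axes: x right, y down, z forward; pixel columns grow to the right and rows downward; lengths in mm; the calibration is good to about 2 mm. A picture is of the moment at which its call begins: read the wrist's pose just before it. camera_model takes no time and is no camera call.
- r.sign_off(): hands the job in, once; it reports no verdict.
Trained networks look in the newest picture that a camera, given by its name, has taken for a name from the list of things; names that differ only in an ending like _2 or _b are one class to them, and where a whole thing is asked for, a point or a joint stands for the part that bears it (a point fixed in the world has none). Each returns a list of dicts, best first, with "confidence" (0 to 1); they miss things now and then, are a little off and sometimes report something else, mostly with a low value. They report only what shows in the picture. A call takes as long as a camera call. They do not tell look-alikes from the thing itself.
- r.cut_out(query, camera): "mask" (384x512 bool, what is visible of it) and "bbox" ([left, top, right, bottom] in pixels, round what is visible of it).
- r.place_of(query, camera): "location" ([row, column] in pixels: a listed point, or the origin of a listed thing).
The state is a dict: "clock": time; "qpos": joint angles; "qvel": joint speeds; "joint_efforts": joint torques, N m; "eef_pos": TCP position; "tcp_rot": TCP orientation; "contact_force": force on the tool from outside, world axes, zero at the start; "wrist_torque": the same for the moment, N m; "opening": opening from 0.0 (shut) to 1.0 (fully open).
Only numpy, scipy, OpenCV 4.12 (cv2) and the standard library are available. Lean on these libraries where they do the work, as an engineer would, in place of code of your own. Each camera call takes 0.05 s, during which the arm holds its last target. There are 200 camera calls.

## Task

Set the pull-out tray up for the next child: lift the glass prism off the free-spinning turntable and set it down flat on one of its long faces, as it lay, in the tray's open compartment. Then, by the round grip of the cam lever, pull the spring-loaded tray out until its pointer lines up with the marker clip on the side rail, and keep it on that mark while you swing the lever fully closed. Finish still holding the grip, with the tray on the mark and the lever closed; do not let go, and leave the marker clip and the other toys where they are.

Things in the scene. Friction and masses are not known exactly. Their poses are not given: they have to be found in the camera images.
- prism_center (a point): centre (half-way up) of the loose frosted glass prism: a triangular bar lying on one long face, 52 long (its own x axis) between two upright flat end faces, 44 wide at the bottom (y), 38 high (z) to an edge on top, about 105 g. The origin is 19 above its underside. Its end faces (52 apart) are the only parallel pair to grip. It starts at any yaw, off-centre on the turntable.
- turntable_top (a point): centre of the top face of the beech turntable platter, 140 diameter, 12 thick, top 45 above the shelf top; it spins freely about the vertical at the lightest touch. Its foot is fixed to the shelf. The turntable stands either left or right of the tray.
- tray_well (a point): centre of the floor of the tray's only open compartment, 18 above the shelf top; moves with the tray. The compartment is 104 along x by 184 along y with rims 18 high. Its x axis points along the tray's travel away from the robot (pulling out is -x), y to the left along the tray's front, z up.
- dock: the fixed dock that the tray slides in, same axes as the tray; the origin lies on the shelf top, 2 in front (-x) of below the well's centre when the tray is home. Two side rails, 38 high, from 102 to 118 either side of the centre line; a hood 65 high covers the rear from x 60 to 140.
- tray (a joint): how far the tray is pulled out towards the robot (m): 0 home, 0.10 the end stop. A spring pulls it home with 4 N at 0, rising by 0.5 N per 10 mm; let go, it slides back.
- tray_pointer (a point): top of a 3 wide upright fin on the tray's left rim, 46 above the shelf top, 2 nearer the robot (-x) and 95 left (+y) of the well's centre; moves with the tray.
- mark (a point): the mark: the top of the 3 wide ridge of a small steel clip on the left rail, 46 above the shelf top. Given on the pointer's sideways line: the pointer is on the mark when both points coincide. Axes of the tray. The clip sits anywhere 35 to 65 towards the robot from the pointer's home place.
- lever (a joint): cam lever angle (rad): 0 to 0.25 at the start (open), 1.4 fully closed at its stop. At angle a the lever points from its pivot, in the tray's axes, along (cos(2.4416+a), sin(2.4416+a)): open it leans to the front left, closed to the front right. About 1 N at the grip moves it; it stays where left.
- lever_pivot (a point): the lever's vertical pivot axis on the tray's front right corner, at the top of the flat steel lever arm, 53 above the shelf top; 74 in front (-x) and 72 right (-y) of the well's centre; moves with the tray. Axes of the tray.
- grip: the lever's upright round beech grip, 20 diameter, 40 high, spinning freely on its pin, so the hand need not turn with the lever. The origin is at its middle, 75 above the shelf top (from 55 to 95) and 60 from the pivot axis. Its own yaw means nothing.
- cups_center (a point): bystander: middle of a nest of three pale ceramic cups, 80 across, 84 high; stands on the other side from the turntable.
- ball: bystander: ridged silicone ball, 64 diameter, resting in a shallow 72 wide wooden ring; the origin is at its centre.
- clacker: bystander: flat beech clacker paddle lying down, about 185 long (x) by 70 wide by 22 high; the origin is on its underside.
There are look-alikes about, which are no part of the job. Of the things like the part that bears prism_center, leave any that is yellow; of the rest the larger one is meant.

How it is judged:
By the outcome, as a careful person would: the job done as asked, in the order asked, and still so for the second after the job is handed in, while the arm keeps its last pose, push and grip.
It also fails if it takes over 66 s, if anything falls off the work surface, if the arm or the gripper's body presses on something with over 40 N, if the wrist force passes 120 N, or if a joint passes its speed limit or range.

## Working session

There is one attempt and no reset: what is moved stays moved. The work goes in short steps, Python scripts to look and compute and a tool call to move; the robot and the scene stay as the last step left them, time stands still between calls to the robot, and variables do not carry over. Pictures are saved under pics/ and viewed, about 8 in all and at most 12, crops included, and the job is handed in when it is done.

Besides the shell and the picture viewer there is one more tool, called after "Call:" by a JSON object that holds its "api" and its "payload", one argument or row to a line. move_arm: Moves the arm, as the interface text tells. Its arguments: {"type":"object","properties":{"increments":{"type":"array","items":{"type":"object","properties":{"tx":{"type":"number"},"ty":{"type":"number"},"tz":{"type":"number"},"rx":{"type":"number"},"ry":{"type":"number"},"rz":{"type":"number"},"gripper":{"type":"number"}}}},"squeeze":{"type":"number"}},"required":["increments"]}

```bash
ls; mkdir -p pics
cat > h.py <<'E'
import numpy as np, cv2
from rig import r
from scipy.spatial.transform import Rotation as Rt
def snap(n):
    s=r.sense(); img,d=r.grab_frame(n); m=r.camera_model(n)
    if 'hand_eye' in m:
        T=np.eye(4); rot=s['tcp_rot']
        T[:3,:3]=Rt.from_euler('xyz',rot).as_matrix() if np.size(rot)==3 else np.array(rot)
        T[:3,3]=s['eef_pos']; W=T@np.array(m['hand_eye'])
    else:
        R=np.array(m['R']);t=np.array(m['t']); W=np.eye(4); W[:3,:3]=R.T; W[:3,3]=-R.T@t
    return dict(img=img,d=d,m=m,W=W)
def rays(f,uv):
    m=f['m']; uv=np.atleast_2d(uv).astype(float)
    x=(uv-[m['cx'],m['cy']])/[m['fx'],m['fy']]; u=x.copy()
    for _ in range(20): u=x/(1+m['k1']*(u**2).sum(1,keepdims=True))
    return np.c_[u,np.ones(len(u))]
def at_z(f,uv,z):
    d=rays(f,uv)@f['W'][:3,:3].T; c=f['W'][:3,3]
    return c+d*((z-c[2])/d[:,2])[:,None]
def deproj(f,uv):
    uv=np.atleast_2d(uv); z=f['d'][uv[:,1].astype(int),uv[:,0].astype(int)]
    return (rays(f,uv)*z[:,None])@f['W'][:3,:3].T+f['W'][:3,3]
def proj(f,X):
    m=f['m'];p=(np.atleast_2d(X)-f['W'][:3,3])@f['W'][:3,:3]; u=p[:,:2]/p[:,2:]
    u=u*(1+m['k1']*(u**2).sum(1,keepdims=True)); return u*[m['fx'],m['fy']]+[m['cx'],m['cy']]
def save(f,n,crop=None,s=1):
    i=f['img'][:,:,::-1]
    if crop: i=i[crop[1]:crop[3],crop[0]:crop[2]]
    cv2.imwrite('pics/'+n,cv2.resize(i,None,fx=s,fy=s,interpolation=cv2.INTER_CUBIC))
E
python3 - <<'E'
from h import *
np.set_printoptions(precision=1,suppress=True)
print(r.sense())
out=[]
for c in ['top','side']:
    f=snap(c); out.append(f['img'])
    print(c,f['W'][:3,3],f['W'][:3,2],f['m']['fx'])
    for q in ['prism_center','turntable_top','tray_well','dock','tray_pointer','mark','lever_pivot','grip','cups_center','ball','clacker']:
        for p in r.place_of(q,c)[:3]:
            rc=p['location']; uv=[rc[1],rc[0]]
            print(q,round(p['confidence'],2),np.round(uv,1),deproj(f,[np.clip(uv,0,[511,383])])[0])
for n,i in zip(['a','b'],out): cv2.imwrite(f'pics/{n}.png',cv2.resize(i[:,:,::-1],None,fx=1.5,fy=1.5))
E
```

```text
pics
{'clock': 0.0, 'qpos': array([-1.1,  0.4,  1.6, -0. ,  1.2, -0. ]), 'qvel': array([ 0.,  0.,  0.,  0., -0.,  0.]), 'joint_efforts': array([  0. , -60.5, -34.2,   0. ,   0. ,   0. ]), 'eef_pos': array([ 264.8, -565.6,  230.5]), 'tcp_rot': array([-3.1,  0. ,  0.4]), 'contact_force': array([-0.1,  0.1,  1. ]), 'wrist_torque': array([-0. ,  0.1, -0. ]), 'opening': 0.9979802221225943}
top [ 368.6  -49.8 1299.4] [ 0.1 -0.  -1. ] 473.10781733161446
prism_center 0.83 [406.7 173.3] [ 594.7 -462.9   36. ]
prism_center 0.57 [413.2 209.3] [ 496.8 -474.8   30.6]
prism_center 0.54 [371.2 215.1] [ 480.3 -350.6   73.4]
turntable_top 0.81 [361.7 224.5] [ 458.4 -330.3   47.4]
tray_well 0.65 [234.6 141.7] [700.6   2.6  16.3]
dock 0.64 [236.7 142. ] [698.5  -3.4  20.5]
tray_pointer 0.69 [198.6 140.7] [699.   99.6  43. ]
mark 0.36 [193.5 155.7] [656.8 113.3  46.3]
lever_pivot 0.89 [261.1 170.9] [608.4 -68.2  55. ]
grip 0.62 [249.  187.8] [557.6 -35.2  93.1]
grip 0.34 [370.8 217.5] [ 473.6 -347.7   79.2]
cups_center 0.9 [122.5 241.8] [431.6 308.7  19.5]
ball 0.76 [125.2 148.5] [676.7 292.3  65.9]
clacker 0.73 [352.3 157.4] [ 647.6 -323.    13.8]
side [ 285.8 -997.1  717.7] [ 0.2  0.8 -0.5] 440.5794365062737
prism_center 0.83 [335.5 320.6] [ 596.1 -469.5   28.4]
prism_center 0.74 [258.7 283.4] [ 467.9 -360.5   70.5]
prism_center 0.74 [290.9 337.2] [ 497.7 -477.6   23.8]
turntable_top 0.68 [251.7 284. ] [ 456.  -348.5   61.1]
dock 0.95 [295.3 204.7] [671.7 -39.7  17.6]
tray_pointer 0.56 [288.2 175.8] [697.9  91.4  34.1]
mark 0.44 [275.4 170.3] [688.1 184.4   4.8]
mark 0.4 [260.4 148.3] [664.  270.4  47.4]
lever_pivot 0.6 [278.7 204.9] [610.7 -72.2  50.9]
grip 0.48 [257.7 191.2] [562.  -40.2  84.8]
grip 0.39 [260.1 146.6] [664.7 276.2  50.9]
cups_center 0.57 [193.  153.9] [435.9 262.7  68.7]
ball 0.81 [261.9 148. ] [669.5 271.4  47.2]
clacker 0.88 [331.2 279.9] [ 645.1 -342.6   11.3]
```

View pics/a.png

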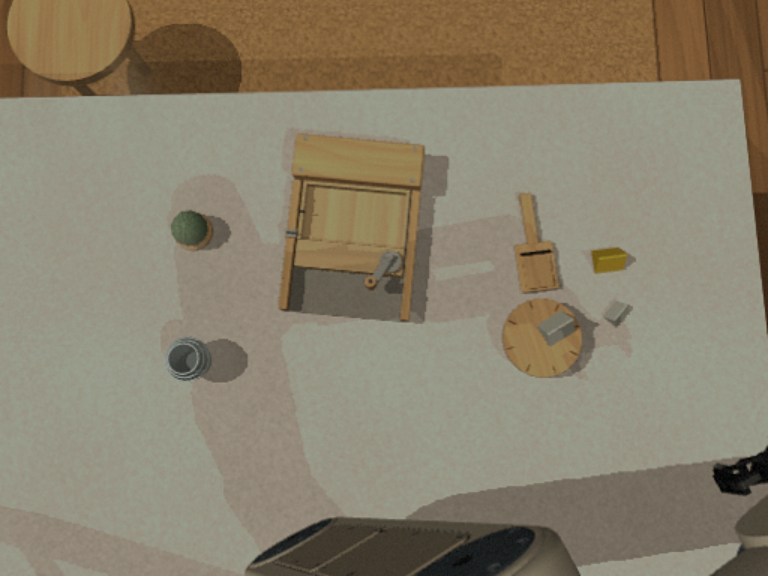

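View pics/b.png

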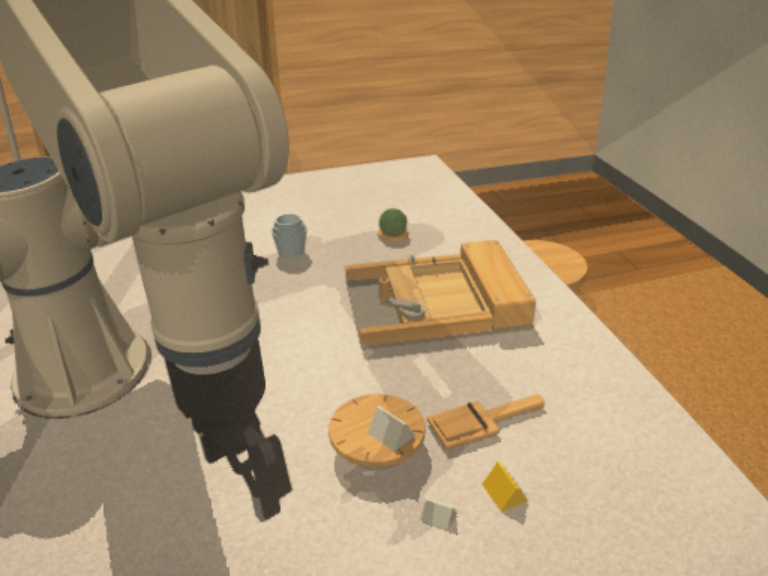

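Candidates (original top pixels): yellow prism (407,173), which is excluded; small frosted prism (413,209); larger frosted prism on the turntable (371,217), which is the one I want. Next I move over it for a close check.

```bash
cat >> h.py <<'E'
def togo(pos,yaw):
    """cm shift in present tool axes and yaw turn (deg, about tool z, half-turn folded) to a tool-down pose"""
    s=r.sense(); R=Rt.from_euler('xyz',s['tcp_rot']).as_matrix()
    d=R.T@(np.array(pos)-s['eef_pos'])/10
    ty=np.arctan2(R[1,1],R[0,1]) # direction of tool y
    a=(yaw-ty+np.pi/2)%np.pi-np.pi/2
    print('togo cm',np.round(d,2),'rz deg',round(-np.degrees(a),1),'q6',round(s['qpos'][5],2),'tooly',round(np.degrees(ty),1),'pos',np.round(s['eef_pos'],1),'clk',s['clock'])
    return d
E
python3 - <<'E'
from h import *
np.set_printoptions(precision=3,suppress=True)
print(r.sense()['tcp_rot']); print(np.array(r.camera_model('wrist')['hand_eye']))
togo([440,-350,330],0)
f=snap('top'); m=r.cut_out('prism_center','top')
for o in m: print(o['confidence'],o['bbox'],o['mask'].sum())
c=min(m,key=lambda o:abs(o['bbox'][0]-358)+abs(o['bbox'][1]-208))
v,u=np.nonzero(c['mask']); P=deproj(f,np.c_[u,v]); P=P[P[:,2]>50]
print(P.min(0),P.max(0),P.mean(0))
rect=cv2.minAreaRect(P[:,:2].astype(np.float32)); print(rect)
E
```

```text
[-3.142 -0.     0.438]
[[  -0.      -0.962   -0.275   70.123]
 [   1.       0.      -0.002   -0.282]
 [   0.002   -0.275    0.962 -141.566]
 [   0.       0.       0.       1.   ]]
togo cm [ 25.01 -12.15  -9.87] rz deg -64.9 q6 -0.0 tooly -64.9 pos [ 265.  -566.   231.3] clk 1.2
0.81 [392.9, 163.5, 416.6, 181.6] 339
0.65 [355.9, 206.6, 382.0, 231.0] 360
0.52 [403.5, 200.6, 419.3, 217.1] 167
[ 368.61  -383.274   50.107] [ 501.015  -49.814 1299.397] [ 472.073 -349.404   75.01 ]
((415.31463623046875, -218.00872802734375), (44.26287841796875, 346.300537109375), 22.802833557128906)
```

Run:
```python
from h import *
togo([475,-350,220],0)
```

```text
togo cm [ 28.18 -10.67   1.13] rz deg -64.9 q6 -0.0 tooly -64.9 pos [ 265.  -566.1  231.3] clk 1.3
```

Call:
{"api": "move_arm", "payload": {
  "increments": [
    {"tx": 2, "ty": -0.7},
    {"tx": 4, "ty": -1.5},
    {"tx": 4.6, "ty": -1.8},
    {"tx": 4.6, "ty": -1.8},
    {"tx": 4.6, "ty": -1.8, "tz": 0.5},
    {"tx": 4.4, "ty": -1.6, "tz": 0.5},
    {"tx": 3, "ty": -1.1},
    {"tx": 1, "ty": -0.4},
    {}
  ]
}}

```text
invalid input
```

Run:
```python
from h import *
np.set_printoptions(precision=1,suppress=True)
togo([475,-350,220],0)
f=snap('wrist'); save(f,'w1.png',s=1.5)
for o in r.cut_out('prism_center','wrist'):
    print(o['confidence'],o['bbox'])
    v,u=np.nonzero(o['mask']); P=deproj(f,np.c_[u,v]); z=P[:,2]
    k=(z>50)&(z<95)
    if k.sum()>100:
        Q=P[k]; print(k.sum(),np.percentile(Q,[1,50,99],axis=0), cv2.minAreaRect(Q[:,:2].astype(np.float32)))
        T=Q[Q[:,2]>np.percentile(Q[:,2],99)-5]; l=cv2.fitLine(T[:,:2].astype(np.float32),cv2.DIST_L2,0,.01,.01).ravel()
        print('ridge',l,np.degrees(np.arctan2(l[1],l[0])), np.ptp((T[:,:2]-l[2:])@l[:2]), T.mean(0))
```

```text
togo cm [ 28.2 -10.7   1.1] rz deg -64.9 q6 -0.0 tooly -64.9 pos [ 265.  -566.1  231.3] clk 1.3
```

View pics/w1.png

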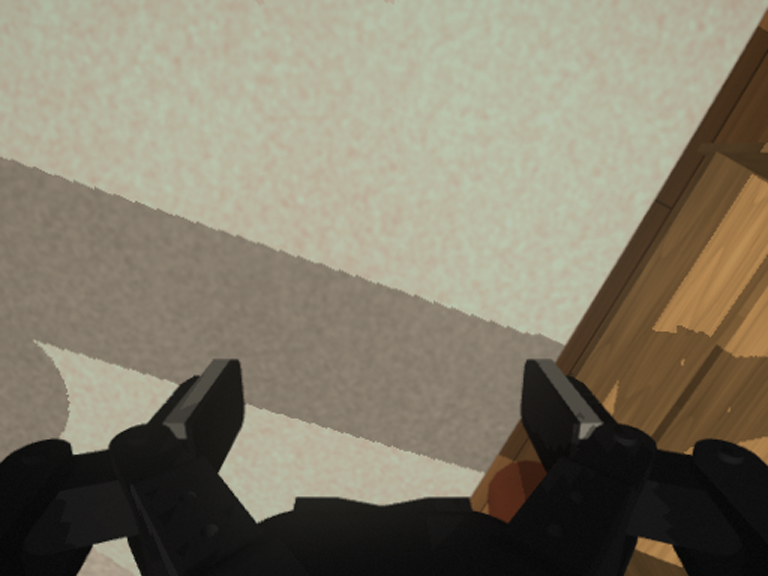

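The move was refused, so this picture shows only the bare shelf and the open fingers at the start pose. I'll send it again without the empty row.

Call:
{"api": "move_arm", "payload": {
  "increments": [
    {"tx": 2, "ty": -0.7, "tz": 0, "rx": 0, "ry": 0, "rz": 0, "gripper": 1},
    {"tx": 4, "ty": -1.5, "tz": 0, "rx": 0, "ry": 0, "rz": 0, "gripper": 1},
    {"tx": 4.6, "ty": -1.8, "tz": 0, "rx": 0, "ry": 0, "rz": 0, "gripper": 1},
    {"tx": 4.6, "ty": -1.8, "tz": 0, "rx": 0, "ry": 0, "rz": 0, "gripper": 1},
    {"tx": 4.6, "ty": -1.8, "tz": 0.5, "rx": 0, "ry": 0, "rz": 0, "gripper": 1},
    {"tx": 4.4, "ty": -1.6, "tz": 0.5, "rx": 0, "ry": 0, "rz": 0, "gripper": 1},
    {"tx": 3, "ty": -1.1, "tz": 0, "rx": 0, "ry": 0, "rz": 0, "gripper": 1},
    {"tx": 1, "ty": -0.4, "tz": 0, "rx": 0, "ry": 0, "rz": 0, "gripper": 1},
    {"tx": 0, "ty": 0, "tz": 0, "rx": 0, "ry": 0, "rz": 0, "gripper": 1}
  ]
}}

```text
clock: 2.3
eef_pos: [475.8, -348.8, 221.3]
tcp_rot: [3.141, 0.0, 0.44]
contact_force: [0.3, -1.0, -0.4]
opening: 1.001
```

Run:
```python
from h import *
np.set_printoptions(precision=1,suppress=True)
togo([475,-350,220],0)
f=snap('wrist'); save(f,'w2.png',s=1.5)
for o in r.cut_out('prism_center','wrist'):
    print(o['confidence'],o['bbox'])
    v,u=np.nonzero(o['mask']); P=deproj(f,np.c_[u,v]); z=P[:,2]
    k=(z>50)&(z<95)
    if k.sum()>100:
        Q=P[k]; print(k.sum(),np.percentile(Q,[1,50,99],axis=0), cv2.minAreaRect(Q[:,:2].astype(np.float32)))
        T=Q[Q[:,2]>np.percentile(Q[:,2],99)-5]; l=cv2.fitLine(T[:,:2].astype(np.float32),cv2.DIST_L2,0,.01,.01).ravel()
        print('ridge',l,np.degrees(np.arctan2(l[1],l[0])), np.ptp((T[:,:2]-l[2:])@l[:2]), T.mean(0))
```

```text
togo cm [-0.1  0.1  0.1] rz deg -64.8 q6 0.5 tooly -64.8 pos [ 475.8 -348.8  221.3] clk 2.3
0.87 [340.7, 166.6, 383.2, 206.3]
0.68 [228.9, 148.9, 285.1, 198.2]
1988 [[ 450.1 -377.3   50.5]
 [ 477.9 -349.2   68.7]
 [ 499.4 -323.    82.7]] ((473.6864013671875, -351.2291259765625), (39.3299560546875, 52.049591064453125), 29.099668502807617)
ridge [   0.5   -0.9  474.  -350.9] -60.817482 51.87828389834887 [ 474.  -350.9   80.6]
0.65 [368.6, 78.3, 437.3, 131.6]
```

View pics/w2.png

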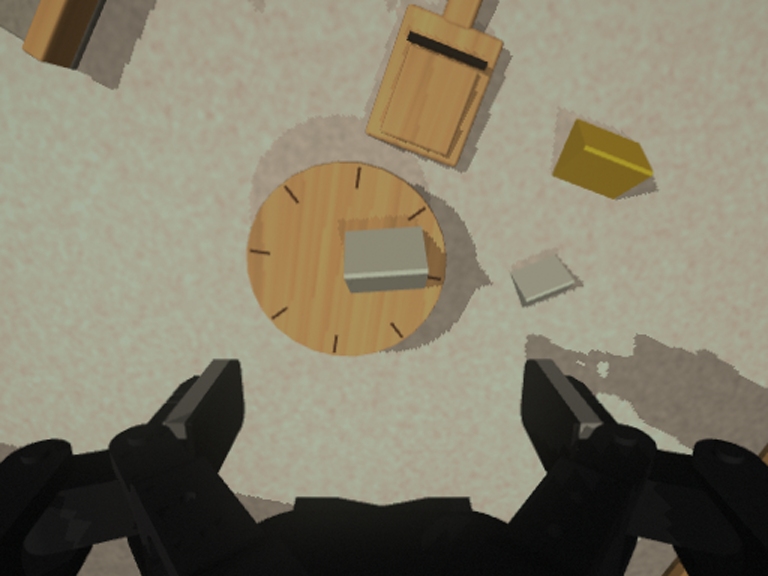

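The prism on the turntable, at about (385,260) in this enlarged picture, has a ridge that measures 52 long, so it matches. The other frosted one at (543,277) is clearly smaller, and the yellow one is excluded.

Run:
```python
from h import *
togo([474.3,-351,47],np.radians(-61))
```

```text
togo cm [-0.03  0.05 17.43] rz deg -3.9 q6 0.49 tooly -64.9 pos [ 474.4 -350.3  221.3] clk 2.4
```

Call:
{"api": "move_arm", "payload": {
  "increments": [
    {"tx": 0, "ty": 0.05, "tz": 1.5, "rx": 0, "ry": 0, "rz": -3.9, "gripper": 1},
    {"tx": 0, "ty": 0, "tz": 3, "rx": 0, "ry": 0, "rz": 0, "gripper": 1},
    {"tx": 0, "ty": 0, "tz": 4, "rx": 0, "ry": 0, "rz": 0, "gripper": 1},
    {"tx": 0, "ty": 0, "tz": 3.5, "rx": 0, "ry": 0, "rz": 0, "gripper": 1},
    {"tx": 0, "ty": 0, "tz": 2.5, "rx": 0, "ry": 0, "rz": 0, "gripper": 1},
    {"tx": 0, "ty": 0, "tz": 1.5, "rx": 0, "ry": 0, "rz": 0, "gripper": 1},
    {"tx": 0, "ty": 0, "tz": 1, "rx": 0, "ry": 0, "rz": 0, "gripper": 1},
    {"tx": 0, "ty": 0, "tz": 0.4, "rx": 0, "ry": 0, "rz": 0, "gripper": 1},
    {"tx": 0, "ty": 0, "tz": 0, "rx": 0, "ry": 0, "rz": 0, "gripper": 1}
  ]
}}

```text
clock: 3.3
eef_pos: [475.3, -350.6, 47.7]
tcp_rot: [3.141, -0.0, 0.505]
contact_force: [0.8, -0.3, 0.4]
opening: 1.0
```

Run:
```python
from h import *
togo([474.3,-351,47],np.radians(-61))
f=snap('wrist'); save(f,'w3.png',s=1.2)
```

```text
togo cm [-0.11 -0.01  0.07] rz deg -0.0 q6 0.43 tooly -61.0 pos [ 475.3 -350.6   47.7] clk 3.3
```

View pics/w3.png

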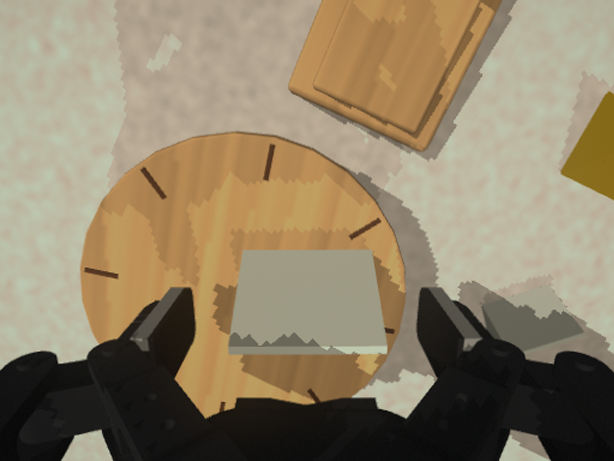

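The prism sits square and centred between the fingers, its ridge spanning columns 229–387 with the pads at about 194 and 418. Closing.

Call:
{"api": "move_arm", "payload": {
  "increments": [
    {"tx": 0, "ty": 0, "tz": 0, "rx": 0, "ry": 0, "rz": 0, "gripper": 0.5},
    {"tx": 0, "ty": 0, "tz": 0, "rx": 0, "ry": 0, "rz": 0, "gripper": 0.3},
    {"tx": 0, "ty": 0, "tz": 0, "rx": 0, "ry": 0, "rz": 0, "gripper": 0.2},
    {"tx": 0, "ty": 0, "tz": 0, "rx": 0, "ry": 0, "rz": 0, "gripper": 0.0},
    {"tx": 0, "ty": 0, "tz": 0, "rx": 0, "ry": 0, "rz": 0, "gripper": -0.2},
    {"tx": 0, "ty": 0, "tz": 0, "rx": 0, "ry": 0, "rz": 0, "gripper": -0.2},
    {"tx": 0, "ty": 0, "tz": 0, "rx": 0, "ry": 0, "rz": 0, "gripper": -0.2},
    {"tx": 0, "ty": 0, "tz": 0, "rx": 0, "ry": 0, "rz": 0, "gripper": -0.2}
  ],
  "squeeze": 40
}}

```text
clock: 4.15
eef_pos: [475.7, -350.3, 48.2]
tcp_rot: [3.14, -0.001, 0.506]
contact_force: [-1.1, 1.0, 7.3]
opening: 0.604
```

Call:
{"api": "move_arm", "payload": {
  "increments": [
    {"tx": 0, "ty": 0, "tz": -0.5, "rx": 0, "ry": 0, "rz": 0, "gripper": -0.2},
    {"tx": 0, "ty": 0, "tz": -1.5, "rx": 0, "ry": 0, "rz": 0, "gripper": -0.2},
    {"tx": 0, "ty": 0, "tz": -3, "rx": 0, "ry": 0, "rz": 0, "gripper": -0.2},
    {"tx": 0, "ty": 0, "tz": -4, "rx": 0, "ry": 0, "rz": 0, "gripper": -0.2},
    {"tx": 0, "ty": 0, "tz": -4, "rx": 0, "ry": 0, "rz": 0, "gripper": -0.2},
    {"tx": 0, "ty": 0, "tz": -3, "rx": 0, "ry": 0, "rz": 0, "gripper": -0.2},
    {"tx": 0, "ty": 0, "tz": -1, "rx": 0, "ry": 0, "rz": 0, "gripper": -0.2}
  ]
}}

```text
clock: 4.85
eef_pos: [476.6, -351.0, 221.9]
tcp_rot: [3.136, -0.003, 0.506]
contact_force: [0.3, -0.6, -0.2]
opening: 0.601
```

Run:
```python
from h import *
np.set_printoptions(precision=1,suppress=True)
print(r.sense()['opening'])
togo([580,0,220],np.radians(-61))
f=snap('top')
for q in ['tray_well','tray_pointer','mark','lever_pivot','grip','dock']:
    for p in r.place_of(q,'top')[:2]:
        v,u=p['location']; z={'tray_well':18,'tray_pointer':46,'mark':46,'lever_pivot':53,'grip':95,'dock':0}[q]
        print(q,round(p['confidence'],2),(u,v),at_z(f,[u,v],z)[0])
# dock yaw from hood top edges (z 65)
g=[(o['confidence'],o['bbox'],o['mask']) for o in r.cut_out('dock','top')][0]
v,u=np.nonzero(g[2]); P=deproj(f,np.c_[u,v]); H=P[(abs(P[:,2]-65)<5)]
print(len(H),cv2.minAreaRect(H[:,:2].astype(np.float32)))
```

```text
0.6012580542673202
togo cm [ 26.1 -25.7   0.1] rz deg -0.0 q6 0.43 tooly -61.0 pos [ 476.6 -351.   221.9] clk 4.85
tray_well 0.6 (233.3, 139.9) [705.4   6.1  18. ]
tray_pointer 0.98 (199.2, 138.5) [704.4  97.5  46. ]
tray_pointer 0.49 (196.8, 158.0) [650.3 104.5  46. ]
mark 0.42 (198.9, 155.2) [657.9  98.8  46. ]
mark 0.32 (363.3, 224.5) [ 458.4 -334.8   46. ]
lever_pivot 0.76 (260.9, 172.1) [605.5 -67.6  53. ]
lever_pivot 0.25 (127.8, 151.6) [671.2 288.8  53. ]
grip 0.46 (251.6, 185.7) [562.6 -42.   95. ]
dock 0.7 (237.4, 145.7) [693.   -4.4   0. ]
2303 ((691.30029296875, 1.365447998046875), (234.22300720214844, 272.17205810546875), 82.45720672607422)
```

Run:
```python
from h import *
togo([690,10,280],np.radians(-97.6))
```

```text
togo cm [ 36.26 -21.03  -6.43] rz deg 36.6 q6 0.43 tooly -61.0 pos [ 474.6 -349.5  215.6] clk 5.25
```

Call:
{"api": "move_arm", "payload": {
  "increments": [
    {"tx": 1, "ty": -0.6, "tz": -1, "rx": 0, "ry": 0, "rz": 0, "gripper": -0.2},
    {"tx": 2.5, "ty": -1.5, "tz": -1, "rx": 0, "ry": 0, "rz": 0, "gripper": -0.2},
    {"tx": 3.7, "ty": -2.1, "tz": -1, "rx": 0, "ry": 0, "rz": 0, "gripper": -0.2},
    {"tx": 4.2, "ty": -2.5, "tz": -1, "rx": 0, "ry": 0, "rz": 0, "gripper": -0.2},
    {"tx": 4.2, "ty": -2.5, "tz": -1, "rx": 0, "ry": 0, "rz": 0, "gripper": -0.2},
    {"tx": 4.2, "ty": -2.5, "tz": -1, "rx": 0, "ry": 0, "rz": 0, "gripper": -0.2},
    {"tx": 4.2, "ty": -2.5, "tz": -0.4, "rx": 0, "ry": 0, "rz": 0, "gripper": -0.2},
    {"tx": 4.2, "ty": -2.5, "tz": 0, "rx": 0, "ry": 0, "rz": 0, "gripper": -0.2},
    {"tx": 4.1, "ty": -2.3, "tz": 0, "rx": 0, "ry": 0, "rz": 0, "gripper": -0.2},
    {"tx": 2.7, "ty": -1.4, "tz": 0, "rx": 0, "ry": 0, "rz": 0, "gripper": -0.2},
    {"tx": 1.2, "ty": -0.6, "tz": 0, "rx": 0, "ry": 0, "rz": 0, "gripper": -0.2}
  ]
}}

```text
clock: 6.35
eef_pos: [691.2, 12.8, 281.2]
tcp_rot: [-3.141, -0.0, 0.509]
contact_force: [0.6, -0.3, -1.6]
opening: 0.601
```

Call:
{"api": "move_arm", "payload": {
  "increments": [
    {"tx": 0, "ty": 0, "tz": 0, "rx": 0, "ry": 0, "rz": 4.6, "gripper": -0.2},
    {"tx": 0, "ty": 0, "tz": 0, "rx": 0, "ry": 0, "rz": 8, "gripper": -0.2},
    {"tx": 0, "ty": 0, "tz": 0, "rx": 0, "ry": 0, "rz": 8, "gripper": -0.2},
    {"tx": 0, "ty": 0, "tz": 0, "rx": 0, "ry": 0, "rz": 8, "gripper": -0.2},
    {"tx": 0, "ty": 0, "tz": 0, "rx": 0, "ry": 0, "rz": 6, "gripper": -0.2},
    {"tx": 0, "ty": 0, "tz": 0, "rx": 0, "ry": 0, "rz": 2, "gripper": -0.2},
    {"tx": 0, "ty": 0, "tz": 0, "rx": 0, "ry": 0, "rz": 0, "gripper": -0.2},
    {"tx": 0, "ty": 0, "tz": 0, "rx": 0, "ry": 0, "rz": 0, "gripper": -0.2}
  ]
}}

```text
clock: 7.15
eef_pos: [689.9, 8.8, 281.4]
tcp_rot: [3.141, 0.0, -0.132]
contact_force: [0.0, -0.0, -0.7]
opening: 0.6
```

Run:
```python
from h import *
np.set_printoptions(precision=1,suppress=True)
print(r.sense()['opening'])
togo([690,10,280],np.radians(-97.6))
f=snap('wrist'); save(f,'w4.png',s=1.5); np.save('w4d.npy',np.array([f],dtype=object))
for q in ['tray_well','tray_pointer','mark','lever_pivot','grip','dock','prism_center']:
    for p in r.place_of(q,'wrist')[:2]:
        v,u=p['location']; z={'tray_well':18,'tray_pointer':46,'mark':46,'lever_pivot':53,'grip':95,'dock':0,'prism_center':64}[q]
        print(q,round(p['confidence'],2),np.round([1.5*u,1.5*v]),at_z(f,[u,v],z)[0],deproj(f,[[np.clip(u,0,511),np.clip(v,0,383)]])[0])
```

```text
0.5997516503660637
togo cm [-0.  -0.1  0.1] rz deg 0.0 q6 1.71 tooly -97.6 pos [689.9   8.8 281.4] clk 7.15
tray_well 0.91 [393. 233.] [687.9  -0.   18. ] [687.3  -0.   15. ]
tray_pointer 0.75 [280. 239.] [699.9  91.9  46. ] [699.7  92.1  45. ]
mark 0.72 [282. 293.] [654.7  98.6  46. ] [651.7 101.4  35.3]
mark 0.41 [283. 239.] [700.   89.6  46. ] [699.9  89.8  45. ]
lever_pivot 0.8 [478. 328.] [604.5 -60.7  53. ] [605.2 -60.4  54.8]
dock 0.71 [394. 228.] [689.3  -1.6   0. ] [692.2  -1.5  17.7]
prism_center 0.77 [382. 402.] [553.1  27.7  64. ] [692.7   9.  307. ]
```

View pics/w4.png

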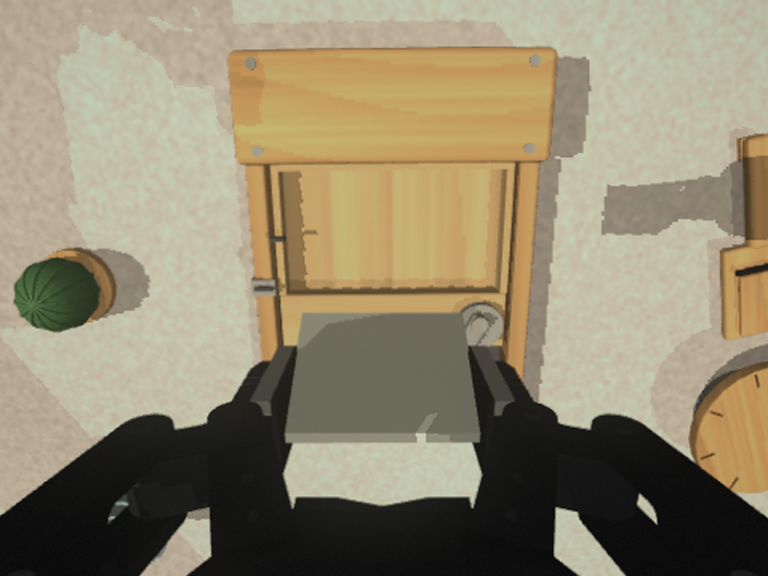

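The picture shows the prism held level. The open compartment is at about (390,232), the pointer fin at (280,239), the clip at (264,287) and the pivot at (480,325). The well comes out at about (687.5, 0.5), consistent by two routes. I'll lower the prism there.

Run:
```python
from h import *
togo([693,12,24],np.radians(-97.8))
```

```text
togo cm [ 0.25 -0.33 25.72] rz deg 0.2 q6 1.71 tooly -97.6 pos [690.1   9.1 281.2] clk 7.55
```

Call:
{"api": "move_arm", "payload": {
  "increments": [
    {"tx": 0.25, "ty": -0.3, "tz": 1.5, "rx": 0, "ry": 0, "rz": 0, "gripper": -0.2},
    {"tx": 0, "ty": 0, "tz": 3, "rx": 0, "ry": 0, "rz": 0, "gripper": -0.2},
    {"tx": 0, "ty": 0, "tz": 4, "rx": 0, "ry": 0, "rz": 0, "gripper": -0.2},
    {"tx": 0, "ty": 0, "tz": 4, "rx": 0, "ry": 0, "rz": 0, "gripper": -0.2},
    {"tx": 0, "ty": 0, "tz": 4, "rx": 0, "ry": 0, "rz": 0, "gripper": -0.2},
    {"tx": 0, "ty": 0, "tz": 3, "rx": 0, "ry": 0, "rz": 0, "gripper": -0.2},
    {"tx": 0, "ty": 0, "tz": 2.5, "rx": 0, "ry": 0, "rz": 0, "gripper": -0.2},
    {"tx": 0, "ty": 0, "tz": 1.5, "rx": 0, "ry": 0, "rz": 0, "gripper": -0.2},
    {"tx": 0, "ty": 0, "tz": 1, "rx": 0, "ry": 0, "rz": 0, "gripper": -0.2},
    {"tx": 0, "ty": 0, "tz": 0.7, "rx": 0, "ry": 0, "rz": 0, "gripper": -0.2},
    {"tx": 0, "ty": 0, "tz": 0.3, "rx": 0, "ry": 0, "rz": 0, "gripper": -0.2},
    {"tx": 0, "ty": 0, "tz": 0, "rx": 0, "ry": 0, "rz": 0, "gripper": -0.2}
  ]
}}

```text
clock: 8.75
eef_pos: [693.4, 11.7, 26.7]
tcp_rot: [-3.142, -0.001, -0.133]
contact_force: [0.9, -0.6, -1.1]
opening: 0.602
```

Call:
{"api": "move_arm", "payload": {
  "increments": [
    {"tx": 0, "ty": 0, "tz": 0, "rx": 0, "ry": 0, "rz": 0, "gripper": -0.2},
    {"tx": 0, "ty": 0, "tz": 0.1, "rx": 0, "ry": 0, "rz": 0, "gripper": -0.2},
    {"tx": 0, "ty": 0, "tz": 0, "rx": 0, "ry": 0, "rz": 0, "gripper": -0.2}
  ]
}}

```text
clock: 9.05
eef_pos: [693.3, 11.7, 25.8]
tcp_rot: [-3.141, -0.001, -0.133]
contact_force: [-0.1, 0.1, -0.7]
opening: 0.601
```

Call:
{"api": "move_arm", "payload": {
  "increments": [
    {"tx": 0, "ty": 0, "tz": 0.1, "rx": 0, "ry": 0, "rz": 0, "gripper": -0.2},
    {"tx": 0, "ty": 0, "tz": 0.1, "rx": 0, "ry": 0, "rz": 0, "gripper": -0.2},
    {"tx": 0, "ty": 0, "tz": 0.1, "rx": 0, "ry": 0, "rz": 0, "gripper": -0.2},
    {"tx": 0, "ty": 0, "tz": 0, "rx": 0, "ry": 0, "rz": 0, "gripper": -0.2}
  ]
}}

```text
clock: 9.45
eef_pos: [692.8, 11.7, 22.0]
tcp_rot: [3.142, 0.0, -0.133]
contact_force: [0.1, 0.4, -1.1]
opening: 0.598
```

Call:
{"api": "move_arm", "payload": {
  "increments": [
    {"tx": 0, "ty": 0, "tz": 0.05, "rx": 0, "ry": 0, "rz": 0, "gripper": -0.2},
    {"tx": 0, "ty": 0, "tz": 0.05, "rx": 0, "ry": 0, "rz": 0, "gripper": -0.2},
    {"tx": 0, "ty": 0, "tz": 0, "rx": 0, "ry": 0, "rz": 0, "gripper": -0.2}
  ]
}}

```text
clock: 9.75
eef_pos: [693.0, 11.7, 21.3]
tcp_rot: [3.142, -0.0, -0.133]
contact_force: [0.1, 0.4, -1.3]
opening: 0.596
```

Call:
{"api": "move_arm", "payload": {
  "increments": [
    {"tx": 0, "ty": 0, "tz": 0.05, "rx": 0, "ry": 0, "rz": 0, "gripper": -0.2},
    {"tx": 0, "ty": 0, "tz": 0.05, "rx": 0, "ry": 0, "rz": 0, "gripper": -0.2},
    {"tx": 0, "ty": 0, "tz": 0, "rx": 0, "ry": 0, "rz": 0, "gripper": -0.2}
  ]
}}

```text
clock: 10.05
eef_pos: [693.1, 11.7, 21.3]
tcp_rot: [3.142, -0.0, -0.133]
contact_force: [-3.9, 0.2, 8.9]
opening: 0.601
```

Contact came at the expected height, with force z at about +9 N. Releasing gently.

Call:
{"api": "move_arm", "payload": {
  "increments": [
    {"tx": 0, "ty": 0, "tz": -0.05, "rx": 0, "ry": 0, "rz": 0, "gripper": 0.22},
    {"tx": 0, "ty": 0, "tz": 0, "rx": 0, "ry": 0, "rz": 0, "gripper": 0.26},
    {"tx": 0, "ty": 0, "tz": 0, "rx": 0, "ry": 0, "rz": 0, "gripper": 0.4},
    {"tx": 0, "ty": 0, "tz": 0, "rx": 0, "ry": 0, "rz": 0, "gripper": 0.6},
    {"tx": 0, "ty": 0, "tz": 0, "rx": 0, "ry": 0, "rz": 0, "gripper": 0.6},
    {"tx": 0, "ty": 0, "tz": 0, "rx": 0, "ry": 0, "rz": 0, "gripper": 0.6}
  ]
}}

```text
clock: 10.65
eef_pos: [693.0, 11.7, 20.7]
tcp_rot: [3.142, 0.0, -0.133]
contact_force: [-0.1, 0.2, 0.5]
opening: 0.799
```

Call:
{"api": "move_arm", "payload": {
  "increments": [
    {"tx": 0, "ty": 0, "tz": -0.5, "rx": 0, "ry": 0, "rz": 0, "gripper": 0.6},
    {"tx": 0, "ty": 0, "tz": -1.5, "rx": 0, "ry": 0, "rz": 0, "gripper": 0.6},
    {"tx": 0, "ty": 0, "tz": -3, "rx": 0, "ry": 0, "rz": 0, "gripper": 0.6},
    {"tx": -2, "ty": 0, "tz": -4, "rx": 0, "ry": 0, "rz": 0, "gripper": 0.6},
    {"tx": -4, "ty": 0, "tz": -4, "rx": 0, "ry": 0, "rz": 0, "gripper": 0.6},
    {"tx": -4, "ty": 0, "tz": -4, "rx": 0, "ry": 0, "rz": 0, "gripper": 0.6},
    {"tx": -2, "ty": 0, "tz": -2, "rx": 0, "ry": 0, "rz": 0, "gripper": 0.6},
    {"tx": 0, "ty": 0, "tz": -1, "rx": 0, "ry": 0, "rz": 0, "gripper": 0.6},
    {"tx": 0, "ty": 0, "tz": 0, "rx": 0, "ry": 0, "rz": 0, "gripper": 0.6},
    {"tx": 0, "ty": 0, "tz": 0, "rx": 0, "ry": 0, "rz": 0, "gripper": 0.6}
  ]
}}

```text
clock: 11.65
eef_pos: [584.1, 26.3, 211.4]
tcp_rot: [-3.142, -0.001, -0.133]
contact_force: [-0.1, 0.2, 0.2]
opening: 0.8
```

```bash
cat > look.py <<'E'
from h import *
import sys
np.set_printoptions(precision=1,suppress=True)
Z={'tray_well':18,'tray_pointer':46,'mark':46,'lever_pivot':53,'grip':75,'dock':0,'prism_center':37}
def look(cam,qs,n=2):
    f=snap(cam)
    for q in qs:
        for p in r.place_of(q,cam)[:n]:
            v,u=p['location']
            print(cam,q,round(p['confidence'],2),np.round([u,v],1),at_z(f,[u,v],Z[q])[0],deproj(f,[[np.clip(u,0,511),np.clip(v,0,383)]])[0])
    return f
E
python3 - <<'E'
from look import *
togo([560,-40,60],np.radians(-7.6)); print(r.sense()['opening'])
f=look('wrist',Z); save(f,'w5.png',s=1.5)
H=np.argwhere(f['d']>0)[:,::-1]; P=deproj(f,H); k=(abs(P[:,2]-65)<2.5)&(P[:,0]>720)
print(k.sum(),cv2.minAreaRect(P[k][:,:2].astype(np.float32)))
look('side',['grip','lever_pivot'])
E
```

```text
togo cm [-1.5  6.9 15.1] rz deg 90.0 q6 1.75 tooly -97.6 pos [584.1  26.3 211.4] clk 11.65
0.8001394962123966
wrist tray_pointer 0.75 [166.3  59. ] [699.7  93.2  46. ] [700.   93.8  43.7]
wrist mark 0.63 [167.3 107.5] [657.1 101.   46. ] [657.4 107.2  23.3]
wrist lever_pivot 0.73 [344.5 135.5] [609.4 -62.3  53. ] [609.7 -61.7  55.1]
wrist grip 0.9 [316.  198.8] [557.6 -26.8  75. ] [564.3 -23.8  94.2]
wrist prism_center 0.57 [253.4  57.6] [691.1  14.   37. ] [689.1  14.2  53. ]
0 ((0.0, 0.0), (0.0, 0.0), 0.0)
side grip 0.62 [260.4 192.7] [571.  -34.9  75. ] [593.1  39.8  25.1]
side lever_pivot 0.62 [274.9 204.7] [600.3 -71.1  53. ] [600.2 -71.2  53. ]
side lever_pivot 0.44 [192.7 160.5] [431. 248.  53.] [431.3 250.8  51.5]
```

View pics/w5.png

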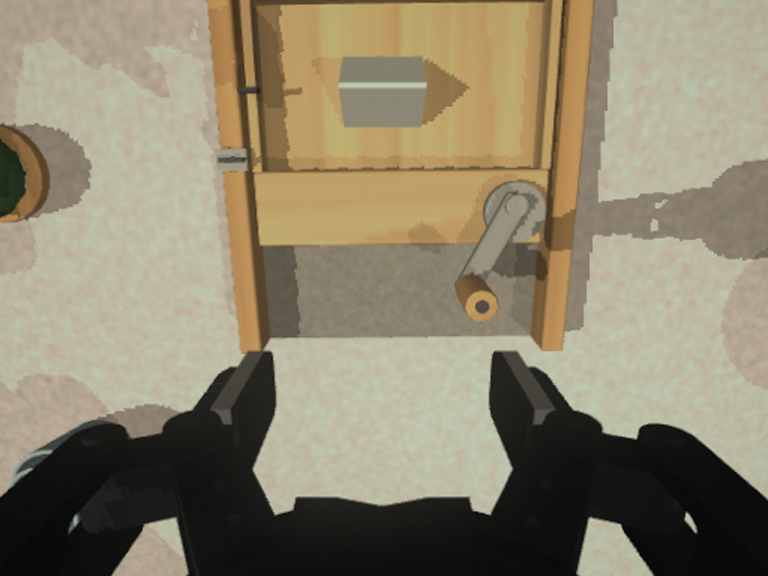

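The prism lies flat in the compartment at (382,92), ridge up. Grip top is at (483,305), pivot at (515,203), fin at (247,90) and clip ridge at (233,157).

Run:
```python
from look import *
f=snap('wrist')
uv=np.argwhere(f['d']>0)[:,::-1]; P=deproj(f,uv)
k=(abs(P[:,2]-38)<3)&(P[:,0]<690)
for nm,kk in [('R',k&(P[:,1]<-70)&(uv[:,0]>350)&(uv[:,1]<225)),('L',k&(P[:,1]>85)&(uv[:,0]<185)&(uv[:,1]<225))]:
    Q=P[kk][:,:2].astype(np.float32); l=cv2.fitLine(Q,cv2.DIST_HUBER,0,.01,.01).ravel(); n=np.array([-l[1],l[0]])
    print(nm,len(Q),'yaw',np.degrees(np.arctan(l[1]/l[0])),l[2:],np.percentile((Q-l[2:])@n,[2,98]),Q[:,0].min(),Q[:,0].max())
fr=P[(abs(P[:,2]-36)<4)&(P[:,0]>590)&(P[:,0]<660)&(P[:,1]<85)&(P[:,1]>-30)]
print('grip top',at_z(f,[322,203.5],95)[0],'pivot',at_z(f,[343,135],54)[0])
print('fin',at_z(f,[[164.7,60]],46)[0],'clip',at_z(f,[[155.3,105]],46)[0])
save(f,'w6.png',(130,40,200,130),8)
```

```text
R 3086 yaw -6.4920297 [606.  -97.9] [-8.6 16.9] 506.21863 689.9752
L 3015 yaw -8.26676 [617.8 118.8] [-22.5 158.8] 534.98285 689.9931
grip top [558.6 -28.3  95. ] pivot [609.2 -60.5  54. ]
fin [698.   94.9  46. ] clip [659.9 112.   46. ]
```

View pics/w6.png

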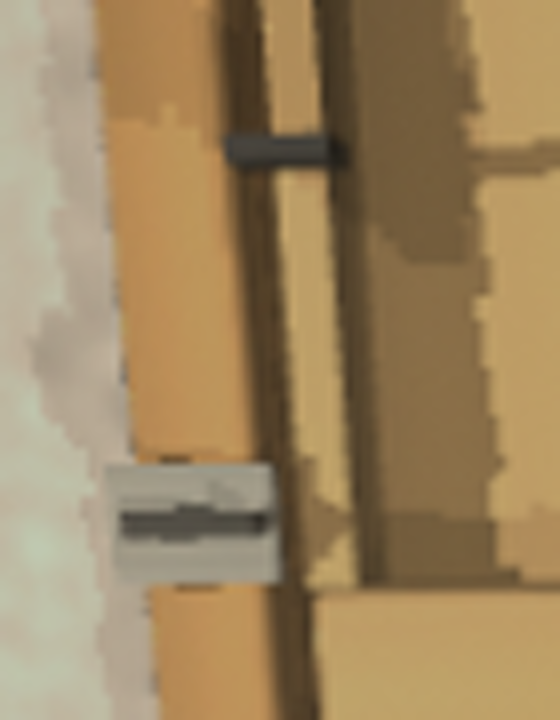

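Run:
```python
from look import *
togo([662,100,125],np.radians(-97.6))
```

```text
togo cm [ 6.8 -8.3  8.6] rz deg -0.0 q6 1.75 tooly -97.6 pos [583.3  26.4 211.4] clk 12.25
```

Call:
{"api": "move_arm", "payload": {
  "increments": [
    {"tx": 0.8, "ty": -1, "tz": 0.6, "rx": 0, "ry": 0, "rz": 0, "gripper": 0.6},
    {"tx": 1.8, "ty": -2.2, "tz": 2, "rx": 0, "ry": 0, "rz": 0, "gripper": 0.6},
    {"tx": 2.2, "ty": -2.6, "tz": 3, "rx": 0, "ry": 0, "rz": 0, "gripper": 0.6},
    {"tx": 1.4, "ty": -1.7, "tz": 2, "rx": 0, "ry": 0, "rz": 0, "gripper": 0.6},
    {"tx": 0.6, "ty": -0.8, "tz": 1, "rx": 0, "ry": 0, "rz": 0, "gripper": 0.6},
    {"tx": 0, "ty": 0, "tz": 0, "rx": 0, "ry": 0, "rz": 0, "gripper": 0.6},
    {"tx": 0, "ty": 0, "tz": 0, "rx": 0, "ry": 0, "rz": 0, "gripper": 0.6}
  ]
}}

```text
clock: 12.95
eef_pos: [661.4, 99.5, 125.8]
tcp_rot: [3.141, 0.0, -0.133]
contact_force: [-0.4, -0.4, 1.3]
opening: 0.799
```

Run:
```python
from look import *
togo([662,100,125],np.radians(-97.6))
f=look('wrist',['tray_pointer','mark']); save(f,'w7.png',s=1.5); import pickle; pickle.dump(f,open('w7.pkl','wb'))
```

```text
togo cm [ 0.1 -0.1  0.1] rz deg -0.0 q6 1.85 tooly -97.6 pos [661.4  99.5 125.8] clk 12.95
wrist tray_pointer 0.64 [258.1 144.9] [699.5  92.7  46. ] [699.3  92.7  44.4]
wrist mark 0.93 [257.7 200.8] [658.5  98.3  46. ] [654.8  98.7  34.6]
wrist mark 0.7 [252.8 144.1] [700.5  96.3  46. ] [700.4  96.3  45. ]
```

View pics/w7.png

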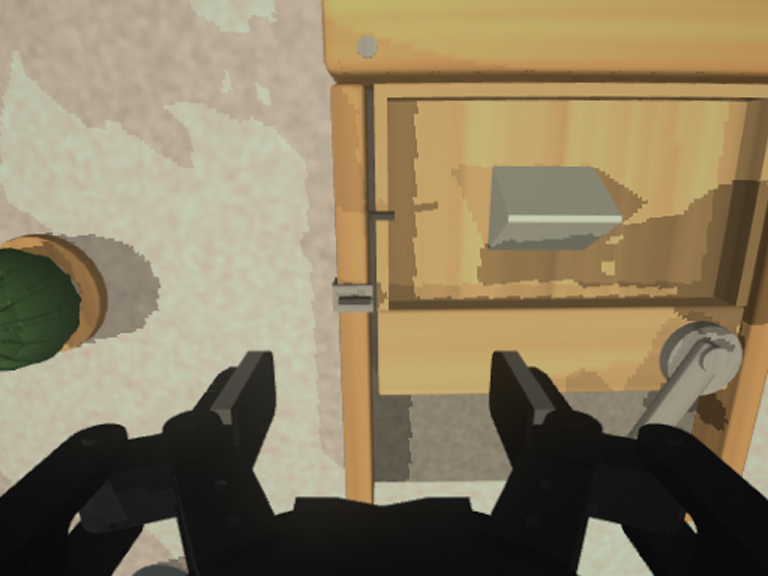

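Run:
```python
from look import *
import pickle; f=pickle.load(open('w7.pkl','rb'))
g=f['img'].mean(2)
for c,(a,b) in ((232,(186,212)),(237,(186,212)),(253,(136,152)),(257,(136,152))):
    uv=np.array([[c,v] for v in range(a,b)]); P=deproj(f,uv)
    print(c); print(np.c_[uv[:,1],g[a:b,c-1:c+2].mean(1),P[:,2],P[:,0]].round(1).tolist())
# rail direction: left-rail inner/outer edges via depth step z~38
uv=np.argwhere(f['d']>0)[:,::-1]; P=deproj(f,uv)
for lo,hi in ((95,180),(215,330)):
  for nm,pick in (('out',min),('in',max)):
    pts=[]
    for v in range(lo,hi):
        us=[u for u in range(215,255) if abs(deproj(f,[[u,v]])[0,2]-38)<4]
        if us: pts.append((pick(us)+(.5 if pick is max else -.5),v))
    X=at_z(f,np.array(pts),38)[:,:2].astype(np.float32); l=cv2.fitLine(X,cv2.DIST_HUBER,0,.01,.01).ravel()
    print(nm,lo,len(X),np.degrees(np.arctan(l[1]/l[0])),l[2:])
X=at_z(f,[[254.5,143.3],[235.5,198.7]],46); print(X)
```

```text
232
[[186.0, 144.0, 36.6, 669.8], [187.0, 135.2, 36.7, 669.0], [188.0, 105.6, 36.2, 668.1], [189.0, 76.8, 38.6, 667.9], [190.0, 107.9, 39.9, 667.5], [191.0, 137.7, 40.7, 667.0], [192.0, 146.4, 39.4, 665.8], [193.0, 148.4, 39.5, 665.1], [194.0, 150.3, 39.8, 664.4], [195.0, 140.2, 39.6, 663.6], [196.0, 132.4, 40.1, 662.9], [197.0, 93.8, 40.6, 662.3], [198.0, 50.8, 43.6, 662.4], [199.0, 62.6, 45.3, 662.2], [200.0, 76.3, 45.1, 661.3], [201.0, 78.9, 45.3, 660.6], [202.0, 79.3, 44.9, 659.7], [203.0, 125.9, 40.2, 657.4], [204.0, 144.1, 40.3, 656.7], [205.0, 144.8, 40.4, 655.9], [206.0, 147.8, 40.4, 655.1], [207.0, 141.3, 40.1, 654.2], [208.0, 140.6, 36.4, 652.1], [209.0, 141.6, 37.8, 651.8], [210.0, 141.3, 36.4, 650.5], [211.0, 141.4, 36.4, 649.7]]
237
[[186.0, 147.7, 36.4, 669.2], [187.0, 139.3, 37.5, 668.7], [188.0, 134.1, 36.5, 667.7], [189.0, 100.3, 37.7, 667.2], [190.0, 111.4, 40.6, 667.2], [191.0, 140.0, 38.6, 665.9], [192.0, 146.1, 40.7, 665.7], [193.0, 145.2, 39.9, 664.7], [194.0, 145.0, 38.9, 663.6], [195.0, 141.6, 39.3, 663.0], [196.0, 111.0, 39.3, 662.2], [197.0, 66.1, 42.1, 662.
[... 815 characters left out ...]
.0, 154.7, 34.8, 694.6], [151.0, 155.0, 34.1, 693.8]]
257
[[136.0, 136.6, 35.7, 704.6], [137.0, 135.6, 35.0, 703.8], [138.0, 135.7, 35.1, 703.1], [139.0, 135.2, 34.8, 702.3], [140.0, 110.3, 36.5, 701.8], [141.0, 65.8, 42.0, 701.8], [142.0, 59.6, 44.5, 701.4], [143.0, 74.2, 44.8, 700.8], [144.0, 78.1, 46.1, 700.2], [145.0, 78.0, 44.2, 699.3], [146.0, 99.9, 34.6, 697.2], [147.0, 136.8, 35.2, 696.5], [148.0, 150.8, 35.6, 695.8], [149.0, 150.8, 34.3, 694.9], [150.0, 150.7, 33.9, 694.1], [151.0, 150.8, 34.2, 693.4]]
out 95 85 -6.8870273 [707.1 117.5]
in 95 85 -7.6100373 [701.6  94.9]
out 215 115 -7.097047 [594.4 131.4]
in 215 115 -12.039267 [595.2 112.5]
[[700.9  95.   46. ]
 [662.3 114.3  46. ]]
```

Run:
```python
from look import *
import pickle; f=pickle.load(open('w7.pkl','rb'))
X=at_z(f,[[255,146.38],[234.5,202.78]],46)
for y in (-6.9,-7.1,-7.4):
    a=np.radians(y); print(y,(X[1]-X[0])[:2]@[np.cos(a),np.sin(a)], X)
togo([606,25,180],np.radians(-7.1))
```

```text
-6.9 -41.69478961459381 [[698.7  95.   46. ]
 [659.2 115.6  46. ]]
-7.1 -41.74932205306119 [[698.7  95.   46. ]
 [659.2 115.6  46. ]]
-7.4 -41.83016668797436 [[698.7  95.   46. ]
 [659.2 115.6  46. ]]
togo cm [-4.5  8.1 -5.3] rz deg 89.4 q6 1.85 tooly -97.7 pos [661.8  99.  126.9] clk 13.1
```

Pull distance is 41.8 mm along a dock yaw of -7.1°. The grip is at about (558.6,-28.3); its 60.2 radius from the pivot and lever angle of about 0.23 are both consistent. Next I rise and turn so the jaws close along the travel.

Call:
{"api": "move_arm", "payload": {
  "increments": [
    {"tx": 0, "ty": 0, "tz": -2, "rx": 0, "ry": 0, "rz": -4, "gripper": 0.6},
    {"tx": 0, "ty": 0, "tz": -2, "rx": 0, "ry": 0, "rz": -8, "gripper": 0.6},
    {"tx": 0, "ty": 0, "tz": -1, "rx": 0, "ry": 0, "rz": -8, "gripper": 0.6},
    {"tx": 0, "ty": 0, "tz": 0, "rx": 0, "ry": 0, "rz": -8, "gripper": 0.6},
    {"tx": 0, "ty": 0, "tz": 0, "rx": 0, "ry": 0, "rz": -8, "gripper": 0.6},
    {"tx": 0, "ty": 0, "tz": 0, "rx": 0, "ry": 0, "rz": -8, "gripper": 0.6},
    {"tx": 0, "ty": 0, "tz": 0, "rx": 0, "ry": 0, "rz": -8, "gripper": 0.6},
    {"tx": 0, "ty": 0, "tz": 0, "rx": 0, "ry": 0, "rz": -8, "gripper": 0.6},
    {"tx": 0, "ty": 0, "tz": 0, "rx": 0, "ry": 0, "rz": -8, "gripper": 0.6},
    {"tx": 0, "ty": 0, "tz": 0, "rx": 0, "ry": 0, "rz": -8, "gripper": 0.6},
    {"tx": 0, "ty": 0, "tz": 0, "rx": 0, "ry": 0, "rz": -8, "gripper": 0.6},
    {"tx": 0, "ty": 0, "tz": 0, "rx": 0, "ry": 0, "rz": -6.6, "gripper": 0.6}
  ]
}}

```text
clock: 14.3
eef_pos: [661.7, 99.0, 176.9]
tcp_rot: [3.14, -0.0, 1.453]
contact_force: [0.2, -0.3, 0.6]
opening: 0.799
```

Run:
```python
from look import *
togo([558.6,-28.3,170],np.radians(-7.1))
```

```text
togo cm [-13.8  -8.7   0.7] rz deg 0.4 q6 0.26 tooly -6.7 pos [661.7  99.  176.9] clk 14.3
```

Call:
{"api": "move_arm", "payload": {
  "increments": [
    {"tx": -1, "ty": -0.6, "tz": 0, "rx": 0, "ry": 0, "rz": 0.4, "gripper": 0.6},
    {"tx": -3, "ty": -1.9, "tz": 0, "rx": 0, "ry": 0, "rz": 0, "gripper": 0.6},
    {"tx": -3.8, "ty": -2.4, "tz": 0.3, "rx": 0, "ry": 0, "rz": 0, "gripper": 0.6},
    {"tx": -3.5, "ty": -2.2, "tz": 0.4, "rx": 0, "ry": 0, "rz": 0, "gripper": 0.6},
    {"tx": -1.9, "ty": -1.2, "tz": 0, "rx": 0, "ry": 0, "rz": 0, "gripper": 0.6},
    {"tx": -0.6, "ty": -0.4, "tz": 0, "rx": 0, "ry": 0, "rz": 0, "gripper": 0.6},
    {"tx": 0, "ty": 0, "tz": 0, "rx": 0, "ry": 0, "rz": 0, "gripper": 0.6},
    {"tx": 0, "ty": 0, "tz": 0, "rx": 0, "ry": 0, "rz": 0, "gripper": 0.6}
  ]
}}

```text
clock: 15.1
eef_pos: [558.4, -25.9, 169.1]
tcp_rot: [3.14, -0.0, 1.44]
contact_force: [0.2, -0.0, 0.2]
opening: 0.801
```

Run:
```python
from look import *
f=look('wrist',['grip','lever_pivot','tray_pointer','mark']); save(f,'w8.png',s=1.5)
uv=np.argwhere(f['d']>0)[:,::-1]; P=deproj(f,uv)
k=(abs(P[:,2]-95)<3)&(np.hypot(P[:,0]-558.6,P[:,1]+28.3)<25)
print(k.sum(),cv2.minEnclosingCircle(P[k][:,:2].astype(np.float32)),P[k].mean(0),P[k].max(0),P[k].min(0))
togo([558.6,-28.3,62],np.radians(-7.1))
```

```text
wrist grip 0.76 [255.5 194.6] [559.1 -27.4  75. ] [559.7 -21.8  93.6]
wrist lever_pivot 0.9 [315.5 216.7] [607.6 -60.9  53. ] [607.3 -60.1  55. ]
wrist tray_pointer 0.9 [416.7  10.1] [699.9  94.2  46. ] [700.5  94.5  44.7]
wrist mark 0.49 [364.3  10.2] [659.5  98.8  46. ] [662.7 100.7  36.8]
518 ((558.9861450195312, -27.160120010375977), 9.835817337036133) [559.  -26.8  93.9] [568.4 -17.7  96. ] [549.2 -36.8  92. ]
togo cm [-0.3  0.1 10.6] rz deg -0.3 q6 0.08 tooly -7.4 pos [558.  -25.4 168.4] clk 15.35
```

View pics/w8.png

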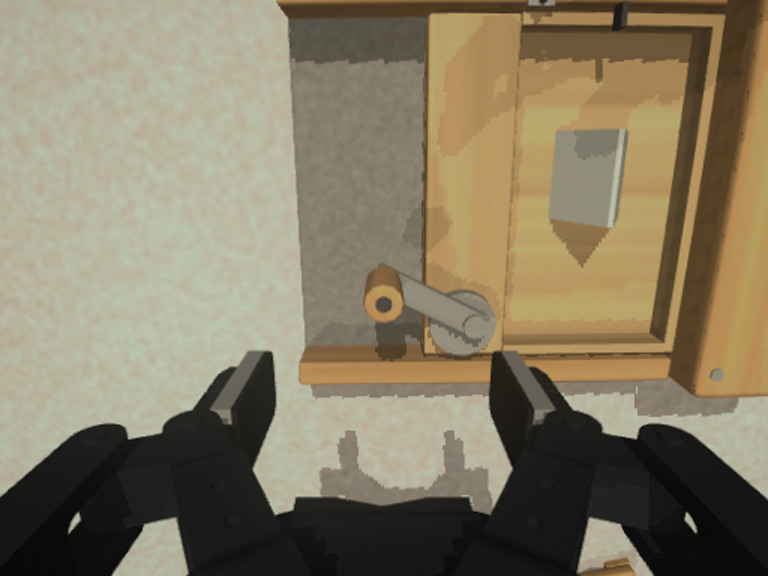

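The grip at (384,303) is centred between the pads, and the depth circle gives (559.0,-27). Descending and closing.

Call:
{"api": "move_arm", "payload": {
  "increments": [
    {"tx": -0.1, "ty": 0.05, "tz": 1, "rx": 0, "ry": 0, "rz": -0.3, "gripper": 0.6},
    {"tx": -0.05, "ty": 0, "tz": 2.5, "rx": 0, "ry": 0, "rz": 0, "gripper": 0.6},
    {"tx": 0, "ty": 0, "tz": 3, "rx": 0, "ry": 0, "rz": 0, "gripper": 0.6},
    {"tx": 0, "ty": 0, "tz": 2.4, "rx": 0, "ry": 0, "rz": 0, "gripper": 0.6},
    {"tx": 0, "ty": 0, "tz": 1.2, "rx": 0, "ry": 0, "rz": 0, "gripper": 0.6},
    {"tx": 0, "ty": 0, "tz": 0.5, "rx": 0, "ry": 0, "rz": 0, "gripper": 0.6},
    {"tx": 0, "ty": 0, "tz": 0, "rx": 0, "ry": 0, "rz": 0, "gripper": 0.6},
    {"tx": 0, "ty": 0, "tz": 0, "rx": 0, "ry": 0, "rz": 0, "gripper": 0.6}
  ]
}}

```text
clock: 16.15
eef_pos: [558.7, -27.6, 63.3]
tcp_rot: [3.14, -0.0, 1.447]
contact_force: [-0.7, -0.8, -0.1]
opening: 0.802
```

Call:
{"api": "move_arm", "payload": {
  "increments": [
    {"tx": 0, "ty": 0, "tz": 0, "rx": 0, "ry": 0, "rz": 0, "gripper": 0.2},
    {"tx": 0, "ty": 0, "tz": 0, "rx": 0, "ry": 0, "rz": 0, "gripper": -0.2},
    {"tx": 0, "ty": 0, "tz": 0, "rx": 0, "ry": 0, "rz": 0, "gripper": -0.4},
    {"tx": 0, "ty": 0, "tz": 0, "rx": 0, "ry": 0, "rz": 0, "gripper": -0.6},
    {"tx": 0, "ty": 0, "tz": 0, "rx": 0, "ry": 0, "rz": 0, "gripper": -1},
    {"tx": 0, "ty": 0, "tz": 0, "rx": 0, "ry": 0, "rz": 0, "gripper": -1},
    {"tx": 0, "ty": 0, "tz": 0, "rx": 0, "ry": 0, "rz": 0, "gripper": -1},
    {"tx": 0, "ty": 0, "tz": 0, "rx": 0, "ry": 0, "rz": 0, "gripper": -1}
  ],
  "squeeze": 60
}}

```text
clock: 16.95
eef_pos: [558.5, -27.6, 63.1]
tcp_rot: [3.14, -0.0, 1.447]
contact_force: [-0.1, -0.3, 5.5]
opening: 0.212
```

Run:
```python
from look import *
print(r.sense()['contact_force']);togo([558.9,-27,62],np.radians(-7.1))
look('top',['tray_pointer','mark','lever_pivot'])
```

```text
[-0.1 -0.3  5.5]
togo cm [0.1 0.  0.1] rz deg -0.0 q6 0.07 tooly -7.1 pos [558.5 -27.6  63.1] clk 16.95
top tray_pointer 0.8 [199.5 143.5] [690.4  96.8  46. ] [698.9 100.7  12.7]
top mark 0.43 [195.5 156.2] [655.4 108.   46. ] [656.4 108.5  41.5]
top mark 0.19 [229.3 140.4] [696.9  15.7  46. ] [597.1  -4.2 426.8]
```

Gripped at opening 0.212, about 18 mm across the 20 mm grip, with no side force, so the tray is still home. Pulling 41.8 mm along tool -y.

Call:
{"api": "move_arm", "payload": {
  "increments": [
    {"tx": 0, "ty": -0.1, "tz": 0, "rx": 0, "ry": 0, "rz": 0, "gripper": -1},
    {"tx": 0, "ty": -0.2, "tz": 0, "rx": 0, "ry": 0, "rz": 0, "gripper": -1},
    {"tx": 0, "ty": -0.35, "tz": 0, "rx": 0, "ry": 0, "rz": 0, "gripper": -1},
    {"tx": 0, "ty": -0.5, "tz": 0, "rx": 0, "ry": 0, "rz": 0, "gripper": -1},
    {"tx": 0, "ty": -0.5, "tz": 0, "rx": 0, "ry": 0, "rz": 0, "gripper": -1},
    {"tx": 0, "ty": -0.5, "tz": 0, "rx": 0, "ry": 0, "rz": 0, "gripper": -1},
    {"tx": 0, "ty": -0.5, "tz": 0, "rx": 0, "ry": 0, "rz": 0, "gripper": -1},
    {"tx": 0, "ty": -0.5, "tz": 0, "rx": 0, "ry": 0, "rz": 0, "gripper": -1},
    {"tx": 0, "ty": -0.4, "tz": 0, "rx": 0, "ry": 0, "rz": 0, "gripper": -1},
    {"tx": 0, "ty": -0.3, "tz": 0, "rx": 0, "ry": 0, "rz": 0, "gripper": -1},
    {"tx": 0, "ty": -0.2, "tz": 0, "rx": 0, "ry": 0, "rz": 0, "gripper": -1},
    {"tx": 0, "ty": -0.1, "tz": 0, "rx": 0, "ry": 0, "rz": 0, "gripper": -1}
  ]
}}

```text
clock: 18.35
eef_pos: [518.5, -22.9, 63.1]
tcp_rot: [3.138, 0.0, 1.447]
contact_force: [6.6, -3.2, 0.5]
opening: 0.213
```

Call:
{"api": "move_arm", "payload": {
  "increments": [
    {"tx": 0, "ty": -0.03, "tz": 0, "rx": 0, "ry": 0, "rz": 0, "gripper": -1},
    {"tx": 0, "ty": 0, "tz": 0, "rx": 0, "ry": 0, "rz": 0, "gripper": -1},
    {"tx": 0, "ty": 0, "tz": 0, "rx": 0, "ry": 0, "rz": 0, "gripper": -1}
  ]
}}

```text
clock: 18.65
eef_pos: [518.3, -22.8, 63.1]
tcp_rot: [3.138, 0.0, 1.447]
contact_force: [6.0, -2.4, 1.5]
opening: 0.216
```

Run:
```python
from look import *
print(r.sense()['contact_force'],r.sense()['opening']);togo([517.1,-22.4,63],np.radians(-7.1))
f=look('top',['tray_pointer','mark','lever_pivot','tray_well']); save(f,'t2.png',(170,110,300,210),6)
g=look('wrist',['tray_pointer','mark','lever_pivot']); cv2.imwrite('pics/w9.png',g['img'][:,:,::-1])
```

```text
[ 6.  -2.4  1.5] 0.21614347907133835
togo cm [ 0.  -0.1  0. ] rz deg -0.0 q6 0.08 tooly -7.1 pos [518.3 -22.8  63.1] clk 18.65
top tray_pointer 0.85 [197.9 154.3] [660.5 101.4  46. ] [661.4 101.9  42.1]
top tray_pointer 0.31 [363.  223.8] [ 460.3 -334.2   46. ] [ 460.2 -333.9   47.3]
top mark 0.62 [197.1 156.9] [653.3 103.7  46. ] [659.3 106.9  19.6]
top tray_well 0.59 [233.6 155.1] [662.1   6.1  18. ] [655.9   4.9  45.2]
wrist lever_pivot 0.76 [349.  284.5] [566.7 -57.   53. ] [550.1 -14.  115.9]
```

View pics/t2.png

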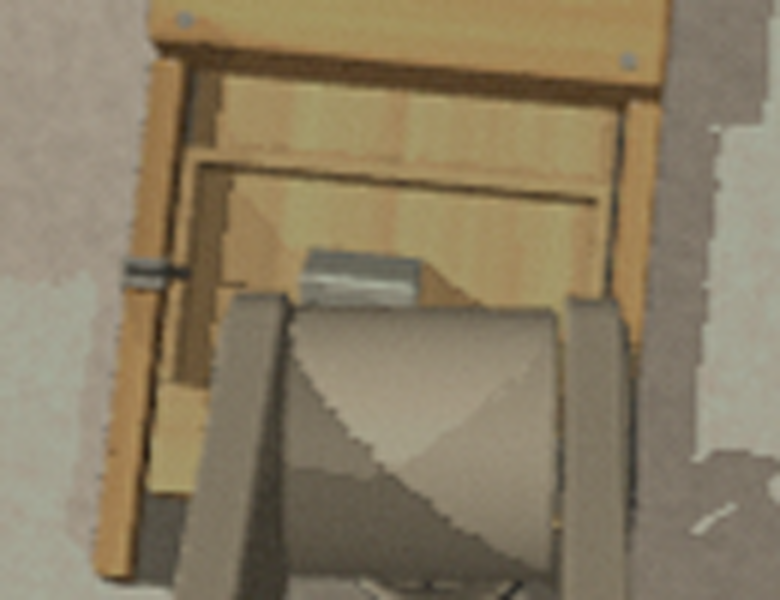

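The fin (178,272) and the clip ridge (148,268) now look nearly in line. I'll measure it sub-pixel.

```bash
cat > al.py <<'E'
from look import *
def al(n=3):
    fs=[snap('top') for _ in range(n)]; f=fs[0]; g=np.mean([x['img'].astype(float).mean(2) for x in fs],0)
    return f,g
if __name__=='__main__':
    f,g=al(); print(g[148:163,190:204].round().astype(int))
    print('clock',r.sense()['clock'],r.sense()['contact_force'],r.sense()['eef_pos'])
    P=proj(f,[[658.2,100,46],[658.2-.1236*5,105,46],[658.2-.1236*15,115,46]]);print(P)
E
python3 al.py
```

```text
[[145 138 120 111 114 117 122  82  41 110 128  94  71  78]
 [149 129 113 111 114 115 120  80  49 108 129  92  75  83]
 [149 134 116 110 114 117 116  76  54 111 129  87  70  80]
 [145 130 114 111 116 118 110  69  60 112 125  88  72  82]
 [137 125 118 113 117 119 109  72  78 117 116  77  74  83]
 [124 111 113 115 115 116 111  90  84 114 112  78  75  82]
 [115  77  74  93  96  99  90  64  56  79  76  63  77  82]
 [116  74  64  67  58  58  58  45  42  44  47  48  75  82]
 [124 114 119 120 109 100 101  66  56  72  56  59  78  81]
 [112  99 109 113 115 115 116  76  79 122  97  71  81  81]
 [110  99  89  75  87  89  67  54 110 130  87  69  80  83]
 [130 113 112 115 118 115  73  57 111 126  86  68  80  81]
 [129 111 110 114 117 108  67  59 113 115  79  72  83  83]
 [131 113 110 114 116 104  64  77 118 115  79  74  82  83]
 [135 115 110 114 116  94  54  80 117 114  82  75  82  84]]
clock 19.25 [ 5.  -3.5  3.3] [518.2 -22.8  63.1]
[[198.4 155.1]
 [196.6 155.4]
 [192.9 155.9]]
```

The fin needs about 1 mm more, which agrees with the encoder shortfall of 1.3 mm. I'll correct that and swing the lever in two halves along the 60 mm arc.

Call:
{"api": "move_arm", "payload": {
  "increments": [
    {"tx": 0, "ty": -0.12, "tz": 0, "rx": 0, "ry": 0, "rz": 0, "gripper": -1},
    {"tx": -0.17, "ty": -0.08, "tz": 0, "rx": 0, "ry": 0, "rz": 0, "gripper": -1},
    {"tx": -0.18, "ty": -0.08, "tz": 0, "rx": 0, "ry": 0, "rz": 0, "gripper": -1},
    {"tx": -0.35, "ty": -0.15, "tz": 0, "rx": 0, "ry": 0, "rz": 0, "gripper": -1},
    {"tx": -0.35, "ty": -0.12, "tz": 0, "rx": 0, "ry": 0, "rz": 0, "gripper": -1},
    {"tx": -0.35, "ty": -0.09, "tz": 0, "rx": 0, "ry": 0, "rz": 0, "gripper": -1},
    {"tx": -0.36, "ty": -0.07, "tz": 0, "rx": 0, "ry": 0, "rz": 0, "gripper": -1},
    {"tx": -0.36, "ty": -0.05, "tz": 0, "rx": 0, "ry": 0, "rz": 0, "gripper": -1},
    {"tx": -0.36, "ty": -0.03, "tz": 0, "rx": 0, "ry": 0, "rz": 0, "gripper": -1},
    {"tx": -0.37, "ty": 0, "tz": 0, "rx": 0, "ry": 0, "rz": 0, "gripper": -1},
    {"tx": 0, "ty": 0, "tz": 0, "rx": 0, "ry": 0, "rz": 0, "gripper": -1},
    {"tx": 0, "ty": 0, "tz": 0, "rx": 0, "ry": 0, "rz": 0, "gripper": -1}
  ]
}}

```text
clock: 20.45
eef_pos: [507.0, -50.0, 63.1]
tcp_rot: [3.138, -0.0, 1.446]
contact_force: [5.6, -1.9, 2.0]
opening: 0.214
```

```bash
python3 al.py; python3 -c "
from look import *
s=r.sense(); a=np.radians(-7.1); d=s['eef_pos'][:2]-np.array([566.5,-56.3]); x=[np.cos(a),np.sin(a)]; y=[-np.sin(a),np.cos(a)]
print(d@x,d@y,np.hypot(*d),s['opening'])"
```

```text
[[144 138 118 110 114 116 120  84  43 110 128  93  71  81]
 [146 130 111 111 114 116 118  80  45 110 126  93  74  81]
 [148 133 114 110 115 117 116  75  56 112 127  87  70  83]
 [146 130 111 111 114 116 109  67  59 111 126  88  71  81]
 [137 125 114 113 116 117 107  74  77 115 115  80  74  81]
 [123 110 113 115 115 116 111  92  84 116 115  77  75  83]
 [115  76  74  94  99  99 102  78  66 108 100  74  76  83]
 [117  73  62  64  59  56  60  56  53  64  56  64  77  80]
 [122 114 118 120 107 100 102  67  34  59  49  46  74  84]
 [111 103 109 111 114 117 115  77  80 122  96  71  81  82]
 [110  97  88  75  86  86  69  55 112 130  87  70  81  84]
 [130 113 111 114 116 115  74  52 112 126  85  70  82  82]
 [129 111 110 113 116 109  67  58 112 115  79  72  82  82]
 [129 112 110 114 116 103  62  74 115 117  81  72  82  81]
 [129 112 110 113 116  95  54  81 119 114  82  75  81  82]]
clock 20.6 [ 6.8 -1.7  1.9] [507.1 -50.   63.1]
[[198.4 155.1]
 [196.6 155.4]
 [192.9 155.9]]
-59.77387877110105 -1.0534497595510712 59.78316100490324 0.21371245301308547
```

The fin row is now 155.43 against a target of about 155.4, so the tray is on the mark with the lever half-way. Second half, ending with a slight push at the stop:

Call:
{"api": "move_arm", "payload": {
  "increments": [
    {"tx": -0.37, "ty": 0.03, "tz": 0, "rx": 0, "ry": 0, "rz": 0, "gripper": -1},
    {"tx": -0.37, "ty": 0.03, "tz": 0, "rx": 0, "ry": 0, "rz": 0, "gripper": -1},
    {"tx": -0.36, "ty": 0.06, "tz": 0, "rx": 0, "ry": 0, "rz": 0, "gripper": -1},
    {"tx": -0.35, "ty": 0.08, "tz": 0, "rx": 0, "ry": 0, "rz": 0, "gripper": -1},
    {"tx": -0.35, "ty": 0.11, "tz": 0, "rx": 0, "ry": 0, "rz": 0, "gripper": -1},
    {"tx": -0.35, "ty": 0.13, "tz": 0, "rx": 0, "ry": 0, "rz": 0, "gripper": -1},
    {"tx": -0.33, "ty": 0.15, "tz": 0, "rx": 0, "ry": 0, "rz": 0, "gripper": -1},
    {"tx": -0.33, "ty": 0.16, "tz": 0, "rx": 0, "ry": 0, "rz": 0, "gripper": -1},
    {"tx": -0.31, "ty": 0.19, "tz": 0, "rx": 0, "ry": 0, "rz": 0, "gripper": -1},
    {"tx": -0.31, "ty": 0.21, "tz": 0, "rx": 0, "ry": 0, "rz": 0, "gripper": -1},
    {"tx": 0, "ty": 0, "tz": 0, "rx": 0, "ry": 0, "rz": 0, "gripper": -1},
    {"tx": 0, "ty": 0, "tz": 0, "rx": 0, "ry": 0, "rz": 0, "gripper": -1}
  ]
}}

```text
clock: 21.8
eef_pos: [514.4, -85.0, 63.1]
tcp_rot: [3.138, -0.001, 1.446]
contact_force: [6.5, 3.0, 2.1]
opening: 0.22
```

```bash
cat > st.py <<'E'
from look import *
s=r.sense(); a=np.radians(-7.1); d=s['eef_pos'][:2]-np.array([566.5,-56.3]); x=[np.cos(a),np.sin(a)]; y=[-np.sin(a),np.cos(a)]
F=s['contact_force'][:2]
print('tray xy',d@x,d@y,'r',np.hypot(*d),'ang',np.arctan2(d@y,d@x)%(2*np.pi)-2.4416,'F',F@x,F@y,'open',s['opening'])
E
python3 al.py; python3 st.py
```

```text
[[144 139 120 111 113 116 122  82  45 108 126  94  72  78]
 [148 130 112 110 113 116 118  78  47 109 127  93  75  81]
 [148 133 115 111 115 117 117  75  57 112 128  85  69  81]
 [146 130 112 113 114 117 110  70  59 112 126  86  72  81]
 [138 126 117 112 116 119 109  72  76 119 115  80  73  84]
 [122 109 112 115 116 117 112  92  84 118 115  79  72  86]
 [117  77  73  93  97  98 101  79  66 108 101  71  76  81]
 [116  75  62  66  59  56  61  56  52  52  48  50  72  85]
 [123 115 119 119 108  99 101  67  42  59  51  47  75  84]
 [112 100 110 113 115 115 116  79  81 121  95  70  80  81]
 [109  99  88  76  86  88  70  56 111 130  88  70  81  83]
 [130 111 111 116 119 115  72  57 112 126  86  69  82  84]
 [130 111 111 114 116 110  68  59 113 116  79  75  84  93]
 [130 113 110 113 116 102  63  74 115 115  83  86  98  98]
 [130 113 112 114 116  93  56  82 117 114  88  91  96  98]]
clock 21.95 [5.7 2.4 1.4] [514.3 -84.9  63.1]
[[198.4 155.1]
 [196.6 155.4]
 [192.9 155.9]]
tray xy -48.25373006701466 -34.87364164330782 r 59.53648752526612 ang 1.3258007521422042 F 5.400753141529529 3.135673525569545 open 0.21885891426965853
```

Call:
{"api": "move_arm", "payload": {
  "increments": [
    {"tx": -0.19, "ty": 0.11, "tz": 0, "rx": 0, "ry": 0, "rz": 0, "gripper": -1},
    {"tx": -0.18, "ty": 0.12, "tz": 0, "rx": 0, "ry": 0, "rz": 0, "gripper": -1},
    {"tx": -0.08, "ty": 0, "tz": 0, "rx": 0, "ry": 0, "rz": 0, "gripper": -1},
    {"tx": -0.08, "ty": 0, "tz": 0, "rx": 0, "ry": 0, "rz": 0, "gripper": -1},
    {"tx": 0, "ty": 0, "tz": 0, "rx": 0, "ry": 0, "rz": 0, "gripper": -1},
    {"tx": 0, "ty": 0, "tz": 0, "rx": 0, "ry": 0, "rz": 0, "gripper": -1}
  ]
}}

```text
clock: 22.55
eef_pos: [515.9, -89.0, 63.0]
tcp_rot: [3.138, -0.003, 1.445]
contact_force: [8.8, 13.4, 2.3]
opening: 0.218
```

```bash
python3 al.py | head -13|tail -9; python3 st.py
```

```text
[137 126 115 114 117 118 107  73  77 116 115  80  72  82]
 [123 110 114 115 114 117 112  91  87 118 114  77  74  83]
 [116  75  74  92  97  99 100  76  67 110 101  74  78  81]
 [118  76  63  65  59  56  61  55  52  67  68  69  78  83]
 [123 116 118 121 107  98 109  72  38  51  48  49  74  86]
 [111 102 110 112 115 115 116  78  82 108  82  73  80  84]
 [109 100  88  76  87  89  72  54 113 129  89  68  82  82]
 [129 112 110 116 116 114  74  54 112 127  87  70  83  84]
 [130 111 111 115 117 108  66  58 113 117  79  71  83  94]
tray xy -46.138988439529804 -38.74858137688782 r 60.25162913103979 ang 1.398548664090748 F 6.7600147616098285 13.919821896213303 open 0.21675165653837114
```

```bash
python3 - <<'E'
from al import *
f,g=al(6)
a=np.radians(-7.1); y=np.array([-np.sin(a),np.cos(a),0])
L=lambda c:proj(f,np.array([658.5,101,46])+np.outer(c,y)); P=L([-6,16]); k=(P[1,1]-P[0,1])/(P[1,0]-P[0,0]); print(P,'slope',k)
# sub-pixel near/far edges of the dark strips (half level), per column
def cen(c):
    p=g[151:160,c]; b=np.interp(np.arange(9),[1,7],[p[:3].max(),p[6:].max()]) ; w=np.clip(b-p,0,None); w[[0,1,7,8]]=0
    return 151+(w*np.arange(9)).sum()/w.sum()
for c in range(191,203): print(c,round(cen(c),2),'ref to 194:',round(cen(c)-k*(c-194),2))
E
python3 st.py
```

```text
[[200.3 155.2]
 [192.2 154.4]] slope 0.09573645740286589
191 154.61 ref to 194: 154.89
192 154.58 ref to 194: 154.77
193 154.79 ref to 194: 154.88
194 154.95 ref to 194: 154.95
195 154.93 ref to 194: 154.84
196 154.91 ref to 194: 154.72
197 155.13 ref to 194: 154.84
198 155.49 ref to 194: 155.11
199 155.6 ref to 194: 155.12
200 155.46 ref to 194: 154.89
201 155.2 ref to 194: 154.53
202 155.57 ref to 194: 154.81
tray xy -46.14172575674914 -38.768847458035744 r 60.266760233444536 ang 1.3987769621932609 F 6.825793243396213 13.812371884512752 open 0.21989050534381627
```

Lever is at its stop (angle about 1.40). The tray is about 0.5 mm past the mark, so I'll ease it in.

Call:
{"api": "move_arm", "payload": {
  "increments": [
    {"tx": 0, "ty": 0.05, "tz": 0, "rx": 0, "ry": 0, "rz": 0, "gripper": -1},
    {"tx": 0, "ty": 0, "tz": 0, "rx": 0, "ry": 0, "rz": 0, "gripper": -1},
    {"tx": 0, "ty": 0, "tz": 0, "rx": 0, "ry": 0, "rz": 0, "gripper": -1},
    {"tx": 0, "ty": 0, "tz": 0, "rx": 0, "ry": 0, "rz": 0, "gripper": -1}
  ]
}}

```text
clock: 23.4
eef_pos: [516.3, -89.1, 63.0]
tcp_rot: [3.138, -0.003, 1.445]
contact_force: [7.8, 11.3, 1.6]
opening: 0.22
```

```bash
python3 - <<'E'
from al import *
f,g=al(6)
k=.0957
def cen(c):
    p=g[151:160,c]; b=np.interp(np.arange(9),[1,7],[p[:3].max(),p[6:].max()]) ; w=np.clip(b-p,0,None); w[[0,1,7,8]]=0
    return 151+(w*np.arange(9)).sum()/w.sum()
print([(c,round(cen(c)-k*(c-194),2)) for c in range(191,203)])
a=cv2.resize(f['img'][110:210,170:300,::-1],None,fx=4,fy=4,interpolation=cv2.INTER_CUBIC)
s=snap('side'); b=cv2.resize(s['img'][150:250,130:280,::-1] if 0 else s['img'][230:330,120:260,::-1],None,fx=4,fy=4,interpolation=cv2.INTER_CUBIC)
w=max(a.shape[1],b.shape[1]); h=[cv2.copyMakeBorder(i,0,0,0,w-i.shape[1],0) for i in (a,b)]
i=cv2.vconcat(h); cv2.imwrite('pics/fin.png',cv2.resize(i,None,fx=.75,fy=.75))
E
python3 st.py
```

```text
[(191, np.float64(154.93)), (192, np.float64(154.77)), (193, np.float64(154.87)), (194, np.float64(154.98)), (195, np.float64(154.85)), (196, np.float64(154.75)), (197, np.float64(154.95)), (198, np.float64(155.1)), (199, np.float64(154.95)), (200, np.float64(154.73)), (201, np.float64(154.53)), (202, np.float64(154.7))]
tray xy -45.73934640651143 -38.77683972513487 r 59.96441535413856 ang 1.4031956745959238 F 5.675029218554345 12.917673433447252 open 0.21562605230542756
```

View pics/fin.png

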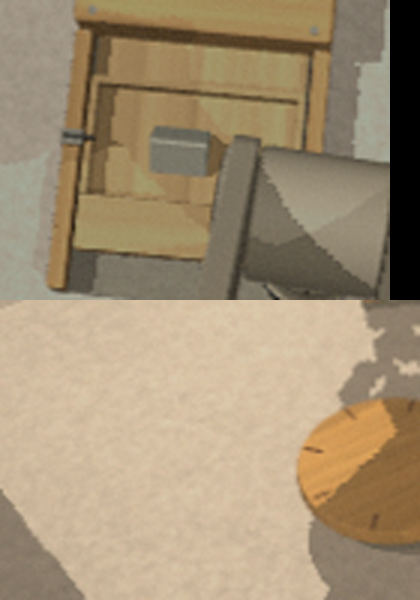

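The final picture shows the fin in line with the clip ridge at (75,136), and the prism flat in the compartment at (180,150). The sub-pixel rows agree (clip about 154.86, fin about 154.95), and TCP geometry gives radius 60.0 and lever angle 1.40.

```bash
python3 -c "
from rig import r
print(r.sign_off(), r.sense()['clock'])"
```

```text
the job is handed in; nothing more can be done
the job is handed in; nothing more can be done
```

I've handed the job in, at about 24 s on the robot's clock. The prism is in the tray, the tray is on the mark, the lever is closed, and the gripper is still holding the grip.

- **Prism:** I lifted the larger frosted prism off the turntable and set it down flat in the open compartment. Contact came at the expected height, and pictures after release show it lying ridge up.
- **Tray:** I pulled it out by the grip about 41.8 mm. In the top camera the fin and the clip ridge agree within about 0.1 pixel row, roughly 0.3 mm. The calibration itself is only good to about 2 mm.
- **Lever:** it is against its stop, at about 1.40 rad from the hand's position. The hand pushes on the stop with about 13 N, against about 6 N from the spring. The arm hid the lever in the last picture, so this rests on position and force rather than on sight.
- **Corrections:** the first pull came up about 1.3 mm short, because the arm gives a little under the spring. After the swing the tray stood about 0.5 mm past the mark. I corrected both.
- **Other toys:** I touched nothing else on purpose, but my last side view missed them, so I did not confirm by eye that they stayed put. The clip still sits on its rail in the final picture.

One early move was refused because it contained an empty row; I resent it without effect on the job.

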